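Seat the work pallet on the engraver

ROBOT

A 6-joint arm with a two-finger parallel gripper is mounted at the origin on the work surface. World frame = base frame: x ahead of the robot, y to its left, z up, the work surface at z = 0. Lengths are in mm, angles in rad, forces in N, time in s.
With the tool pointing down it reaches from about 300 to 850 mm from the base axis. Payload 5.4 kg.
Tool frame: the origin (TCP) lies at the very end of the fingers, on their centre line; the grasp point (between the pads) lies 19 mm behind it (ctrl.grip_point_offset is the z of the grasp point in the tool frame, in mm); z points along the fingers, y is the line along which they close (so a half turn about z gives the same grasp; the last joint's range is limited). The gripper opens to 85 mm and grips with 20 to 120 N. Pads are 22 mm wide; open, the fingers measure 114 mm over their backs; the gripper's body (76 mm by 85 mm) begins 54 mm behind the grasp point. The pads swing forward as they close: fully open they stand 13 mm farther back than shut.
Start: joints at [-1.504, 0.158, 1.597, -0, 1.386, -0.21], TCP at [157.112, -553.102, 200.799] pointing down, gripper open.
Joint ranges: [-2.91, 2.91], [-0.94, 2.29], [0.18, 2.7], [-1.29, 4.43], [0.17, 2.64], [-3, 3]. Speed limits (rad/s): [2.57, 2.57, 3.14, 3.14, 3.14, 3.14].

INTERFACE

Orientations are given as a unit quaternion [w, x, y, z].
In Python, from cell import ctrl, get_image, camera_info gives the robot as it stands.
- The arm moves only by the shell command python3 -m inch 'ROWS' [FORCE]. ROWS is JSON, a list of rows, each a list of 3 entries, a list of its own where there are three numbers: the shift along the world's x, y, z in mm, then the turn, a rotation vector about the world's x, y, z in rad, then the closure, from 0 (fully open) to 1 (shut). A call has 1 to 12 rows; each row is the pose to reach, as a shift and turn from the pose commanded when the call began; what a row does not reach only later rows make up. A row lasts 1/8 s, in which the tool goes at most 62.5 mm and 10.7 degrees, less where a joint would pass 70% of its speed; a pose out of reach is approached as far as the arm can. A call with a gripper value outside its range is refused whole. The fingers move at their own pace and stop on an object; FORCE is the grip in N (left out, the last holds). Time passes only in rows, so rows that repeat a pose let the fingers close. It gives the time, the measured TCP pose, the force, the opening and the grip force at its end, in the units of the state.
- ctrl.read_state(): the state, without advancing time (a new reading comes with each control period).
- get_image(name): name is "side" or "top" or "wrist"; returns (picture, depth): 480x640x3 uint8, blue, green, red; 480x640 float32, mm along the optical axis (not along the pixel's ray), 0 where there is no reading.
- camera_info(name): a dict with "fx", "fy", "cx", "cy" (pixels), "position" and "attitude" of the camera in the world. Camera axes: x right, y down, z forward; pixel columns grow to the right and rows downward; lengths in mm; the calibration is good to about 2 mm. A picture is of the moment at which its call begins: read the wrist's pose just before it. camera_info takes no time and is no camera call; for the wrist camera it gives the pose at the moment of the call.
- ctrl.hand_in(): hands the job in; it is judged then, once.
The state is a dict: "time": time; "joint_positions": joint angles; "joint_velocities": joint speeds; "tau": joint torques, N m; "tool_pos": TCP position; "eef_rot": TCP orientation; "contact_force": force on the tool from outside, world axes, zero at the start; "torque": the same for the moment, N m; "grip_width": opening from 0.0 (shut) to 1.0 (fully open); "finger_force": force on a finger pad.
Only numpy, scipy, OpenCV 4.12 (cv2) and the standard library are available. Lean on these libraries where they do the work, as an engineer would, in place of code of your own. Each camera call takes 0.05 s, during which the arm holds its last target. There are 200 camera calls.

TASK

Take the work pallet by its black handle, carry it in under the engraver's bridge and lay it gently on the three seats of the bed, so that all three ball feet sit fully home: the single ball on the handle side in the cone, the other two in the groove and on the flat pad. Let go of it and leave the other things on the bench where they are.

Things in the scene. Friction and masses are not known exactly. Their poses are not given: they have to be found in the camera images.
- grip (a point): Centre of the grip of the pallet's black handle: a block 40 mm long (x), 16 thick (y), 24 high, on an 8 mm stem, its underside 22 mm and its centre 34 mm above the plate's top. Axes = pallet axes: x level, from the single ball towards the two red jaws, z up. Jaws 10 mm high begin 31 mm ahead. Starts on the bench, jaws turned away from the robot (within 30 degrees of world +x).
- foot_cone (a point): Centre of the single polished (slippery) steel ball foot (handle side), 18 mm diameter; from the grip centre x -37, y 0, z -63 mm, pallet axes.
- foot_groove (a point): Centre of the 18 mm ball foot that goes in the groove; from the grip centre x +48, y -45, z -63 mm, pallet axes.
- foot_flat (a point): Centre of the 18 mm ball foot that goes on the flat pad; from the grip centre x +48, y +45, z -63 mm, pallet axes.
- seat_cone (a point): Where the centre of the single ball lies when home. Engraver axes: x away from the robot, y towards the left column, z up. Eight-sided steel block 42 mm across with a conical recess, 45 degree walls, mouth 30 mm across; its rim is 2 mm above this point, the bed 20 mm below.
- seat_groove (a point): Where the centre of the groove ball lies when home; from the cone point x +85, y -45 mm, same height, engraver axes. Steel vee block 36 mm long, 45 degree walls, mouth 30 mm wide, running towards the cone; rim 2 mm above this point.
- seat_flat (a point): Where the centre of the third ball lies when home; from the cone point x +85, y +45 mm, same height, engraver axes. Flat steel disc 38 mm across, its top 9 mm below this point.
- pallet: The work pallet, about 0.5 kg: aluminium plate 130 x 120 x 12 mm on three balls, with black handle, red jaws and a brass workpiece. Origin at the level of the balls' undersides, under the plate's middle; grip centre at x -8, y 0, z +72 mm; plate underside at z +26. Pallet axes.
- engraver: White gantry engraver, fixed; base 300 (x) x 410 (y) x 40 mm, origin on the bench under its middle, 45 mm beyond the cone point; x within 15 degrees of world +x. Columns 310 mm apart inside carry a bridge from x -30 to +20, underside 310 mm above the bench: it hangs over the seated handle, so the tool must lean back towards -x, 25 to 45 degrees. Spindle at x +44, tip 225 mm up.
- blanks_tray: Bystander: blue two-part tray 100 x 120 mm, 30 mm high, of brass and red blanks; origin: centre of its underside
- caliper: Bystander: black and steel caliper lying flat, 200 mm long, up to 60 mm wide, 12 mm high; origin: middle of the beam, underside
- oil_bottle: Bystander: yellow bottle, 48 mm across, 130 mm tall; origin: centre of its foot
- screwdriver: Bystander: screwdriver lying flat; origin at its underside
- tape_roll: Bystander: orange ring, 64 mm across, 24 mm high; origin: centre of its underside
- collet_block: Bystander: wooden block 70 x 100 mm with six collets standing in it, 49 mm high overall; origin: centre of its underside

How it is judged:
By the outcome, as a careful person would: the job done as asked, in the order asked, and still so for the second after the job is handed in, with the robot touching nothing.
It also fails if it takes over 42 s, if anything falls off the work surface, if the arm or the gripper's body presses on something with over 40 N, if the wrist force passes 120 N, or if a joint passes its speed limit or range.

## Working session

There is one attempt and no reset: what is moved stays moved. The work goes in short steps, Python scripts to look and compute and a shell command to move; the robot and the scene stay as the last step left them, time stands still between calls to the robot, and variables do not carry over. Pictures are saved under pics/ and viewed, at most 10 in all, crops included, and the job is handed in when it is done.

```bash
ls; mkdir -p pics; python3 - <<'E'
from cell import ctrl,get_image,camera_info
import cv2,numpy as np
for n in("top","side"):
    im,d=get_image(n); cv2.imwrite(f"pics/{n}0.png",im); np.save(f"pics/{n}0.npy",d); print(n,camera_info(n))
print(camera_info("wrist"))
print(ctrl.read_state())
E
```

```text
pics
top {'fx': 510.98362165425226, 'fy': 510.98362165425226, 'cx': 322.56862055687674, 'cy': 240.7675415957418, 'position': array([ 453.19891929,  -98.22389336, 1252.33222938]), 'attitude': array([ 0.01084652, -0.703917  ,  0.70990934, -0.02029606])}
side {'fx': 520.2468408198254, 'fy': 520.2468408198254, 'cx': 319.2836098002233, 'cy': 243.5472899474907, 'position': array([ 984.18851915, -642.77490582,  816.99194728]), 'attitude': array([-0.34564139,  0.86995303,  0.32667891, -0.13036351])}
{'fx': 403.19916118873806, 'fy': 403.19916118873806, 'cx': 317.9557098542397, 'cy': 237.35105049411632, 'position': array([ 226.88115681, -532.66279543,  373.68933777]), 'attitude': array([ 0.11297302,  0.78942711, -0.59718286, -0.0861079 ])}
{'time': 0.1, 'joint_positions': array([-1.50407644e+00,  1.59001542e-01,  1.59811310e+00, -5.27852854e-06,
        1.38622509e+00, -2.10116933e-01]), 'joint_velocities': array([ 0.00036406, -0.00191921, -0.00350594, -0.00021512, -0.0014029 ,
        0.00165219]), 'tau': array([ 5.21794973e-04, -3.96989822e+01, -3.32336748e+01, -7.27347833e-05,
        4.17637886e-03,  1.01861517e-05]), 'tool_pos': array([ 157.08313585, -552.49976677,  199.90329969]), 'eef_rot': array([-8.71479555e-04,  9.90435013e-01,  1.37977253e-01,  5.99903942e-05]), 'contact_force': array([ 0.74598635, -0.07808663,  0.51151114]), 'torque': array([-0.02807278,  0.0029564 , -0.04377922]), 'finger_force': 0.0, 'grip_width': 0.9985105510783576}
```

View pics/top0.png

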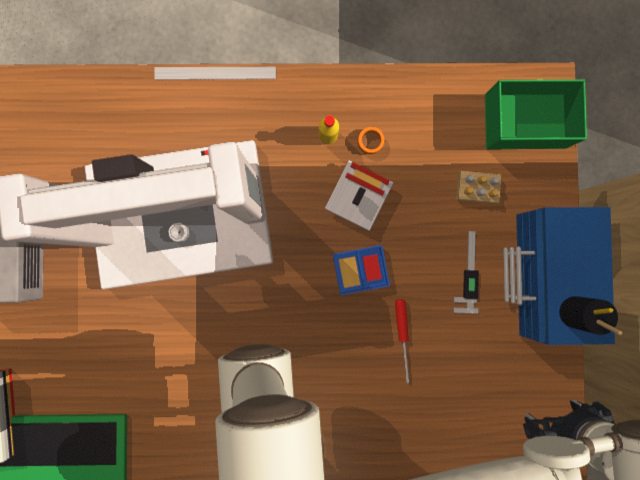

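View pics/side0.png

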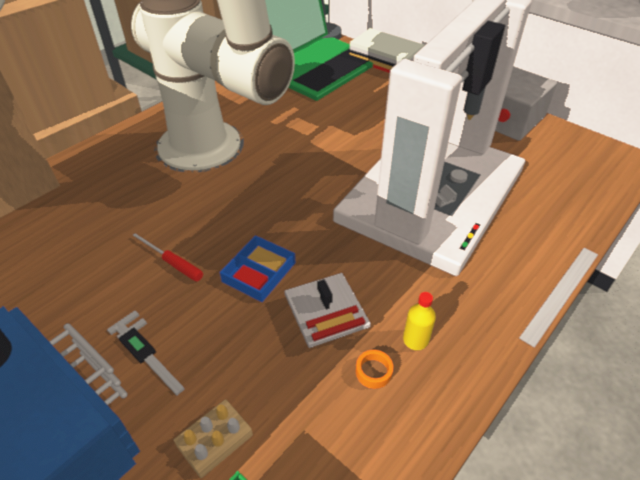

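The top view shows the pallet handle at about (359,196) px, the cone block at (178,232) and the engraver's front edge from (105,288) to (271,262). I'll measure these from the depth cloud.

```bash
cat > h.py <<'E'
import numpy as np,cv2
from scipy.spatial.transform import Rotation as R
def rot(q): return R.from_quat([q[1],q[2],q[3],q[0]])
def cloud(d,ci):
    v,u=np.mgrid[:480,:640]
    p=np.stack([(u-ci['cx'])/ci['fx']*d,(v-ci['cy'])/ci['fy']*d,d],-1)
    return (rot(ci['attitude']).apply(p.reshape(-1,3))+ci['position']).reshape(480,640,3)
def ray(u,v,z,ci):
    r=rot(ci['attitude']).apply([(u-ci['cx'])/ci['fx'],(v-ci['cy'])/ci['fy'],1]); o=ci['position']
    return o+r*(z-o[2])/r[2]
E
python3 - <<'E'
from h import *
from cell import camera_info
for n,box,ebox in(("top",(320,155,398,235),(140,205,218,255)),("side",(280,270,375,350),(440,160,480,212))):
    ci=camera_info(n); im=cv2.imread(f"pics/{n}0.png"); d=np.load(f"pics/{n}0.npy"); P=cloud(d,ci)
    hsv=cv2.cvtColor(im,cv2.COLOR_BGR2HSV)
    def sub(b): s=np.zeros((480,640),bool); s[b[1]:b[3],b[0]:b[2]]=1; return s
    s=sub(box)&(d>0); z=P[...,2]
    m=s&(z>28)&(z<56); r=cv2.minAreaRect(P[m][:,:2].astype(np.float32)); print(n,"plate",r,np.median(z[m]))
    hd=s&(z>62); print("handle hi", hd.sum(), P[hd].mean(0),z[hd].max(), cv2.minAreaRect(P[hd][:,:2].astype(np.float32)))
    blk=s&(im.max(2)<60); ys,xs=np.nonzero(blk); print("black px",xs.mean(),ys.mean(),blk.sum(), P[blk].mean(0))
    red=s&(hsv[...,1]>150)&((hsv[...,0]<8)|(hsv[...,0]>172)); pr=P[red]; print("red",red.sum(),pr.mean(0))
    s=sub(ebox)&(d>0); h,e=np.histogram(z[s],np.arange(20,100,4)); print(dict(zip(e.tolist(),h.tolist())))
    c=s&(z>54)&(z<75); print("cone", P[c].mean(0), cv2.minEnclosingCircle(P[c][:,:2].astype(np.float32)))
    if n=="top":
        f=[]
        for u in range(115,262,4):
            col=np.nonzero((z[250:300,u]>30)&(z[250:300,u]<50))[0]
            if len(col): f.append(P[250+col.max(),u,:2])
        print("front",cv2.fitLine(np.array(f,np.float32),cv2.DIST_HUBER,0,.01,.01).ravel(),np.median(z[260:275,150:200]))
E
```

```text
top plate ((615.848388671875, -202.4112548828125), (119.17262268066406, 129.60189819335938), 63.07773971557617) 38.88156455737533
handle hi 131 [ 607.82226246 -197.50561331   83.1454348 ] 88.58936068623598 ((608.495849609375, -197.80645751953125), (15.527462005615234, 39.57257080078125), 62.7596435546875)
black px 358.5 196.0 98 [ 607.03275592 -197.62863026   83.82176269]
red 363 [ 654.6157038  -221.27653294   47.66871953]
{20: 0, 24: 0, 28: 1, 32: 133, 36: 1387, 40: 1523, 44: 194, 48: 19, 52: 50, 56: 85, 60: 113, 64: 23, 68: 1, 72: 0, 76: 0, 80: 0, 84: 0, 88: 0, 92: 0}
cone [530.09778935 222.61942436  60.07302017] ((530.0059814453125, 222.8475799560547), 22.669492721557617)
front [ 1.4392520e-01 -9.8958856e-01  4.2767139e+02  2.0606357e+02] 39.45241873841417
side plate ((588.1808471679688, -188.32864379882812), (121.03630065917969, 188.76380920410156), 63.10592269897461) 38.60755241904286
handle hi 262 [ 609.36865625 -201.33836692   79.16621476] 87.82563309527598 ((606.620361328125, -198.2463836669922), (16.486732482910156, 42.80132293701172), 64.29155731201172)
black px 324.5 293.15833333333336 240 [ 610.7980388  -202.97682856   76.26429533]
red 618 [ 654.09569521 -224.03095726   47.36180186]
{20: 0, 24: 0, 28: 0, 32: 6, 36: 714, 40: 874, 44: 89, 48: 135, 52: 82, 56: 59, 60: 50, 64: 4, 68: 0, 72: 0, 76: 0, 80: 0, 84: 0, 88: 0, 92: 0}
cone [623.66225422 198.75290627  58.92211435] ((611.6028442382812, 220.90118408203125), 58.4121208190918)
```

```bash
python3 - <<'E'
import cv2
im=cv2.imread("pics/top0.png")
a=cv2.resize(im[190:290,80:280],None,fx=4,fy=4,interpolation=cv2.INTER_CUBIC);cv2.imwrite("pics/eng.png",a)
E
```

```text
(no output)
```

View pics/eng.png

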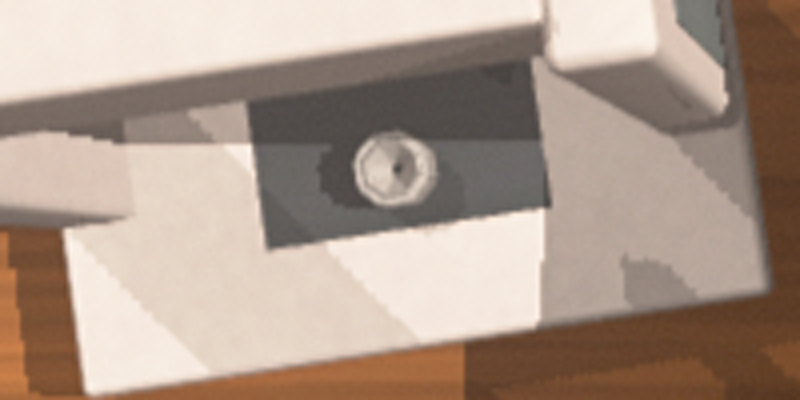

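The zoom shows the cone block's centre at crop (395,169), which is top px (178.7,232.2). The dark bed and the front edge are rotated about 8°, which matches the fit. I'll grasp with the tool leaning back 35° and the wrist camera on the lower side, clear of the bridge.

```bash
cat >> h.py <<'E'
def goal(grip,yaw,lean,flip=True):
    "tool pose: TCP position, rotation, for a grasp point"
    r=R.from_euler('z',yaw,degrees=True)*R.from_euler('y',-lean,degrees=True)*R.from_euler('x',180,degrees=True)
    if flip: r=r*R.from_euler('z',180,degrees=True)
    return np.array(grip)+19*r.apply([0,0,1]), r
def delta(grip,yaw,lean):
    from cell import ctrl
    s=ctrl.read_state(); p,r=goal(grip,yaw,lean); c=rot(s['eef_rot'])
    print('shift',np.round(p-s['tool_pos'],1),'rotvec',np.round((r*c.inv()).as_rotvec(),3),'toolz',r.apply([0,0,1]).round(3))
def pal():
    "grip centre and tool yaw/lean now"
    from cell import ctrl
    s=ctrl.read_state(); c=rot(s['eef_rot']); z=c.apply([0,0,1]); y=c.apply([0,1,0])
    print('t',round(s['time'],2),'grip',(s['tool_pos']-19*z).round(1),'yaw',np.degrees(np.arctan2(z[1],z[0])).round(2),'yawy',np.degrees(np.arctan2(-y[0],y[1])).round(2),'lean',np.degrees(np.arccos(-z[2])).round(2),'ydip',np.degrees(np.arcsin(y[2])).round(2),'F',s['contact_force'].round(1),'T',s['torque'].round(2),'w',round(float(s['grip_width']),3),'ff',round(float(s['finger_force']),1),'j',s['joint_positions'].round(2))
E
python3 - <<'E'
from h import *; from cell import ctrl
print(ctrl.grip_point_offset); pal()
a=np.radians(-26.9); g=np.array([608.3,-198.2,72])
delta(g,-26.9,0.01)
delta(g,-26.9,35)
z=np.array([np.sin(np.radians(35))*np.cos(a),np.sin(np.radians(35))*np.sin(a),-np.cos(np.radians(35))])
delta(g-z*90,-26.9,35)
E
```

```text
-18.700000000000003
t 0.1 grip [ 157.1 -552.5  218.9] yaw 93.99 yawy -164.14 lean 0.1 ydip -0.1 F [ 0.7 -0.1  0.5] T [-0.03  0.   -0.04] w 0.999 ff 0.0 j [-1.5   0.16  1.6  -0.    1.39 -0.21]
shift [ 451.2  354.3 -146.9] rotvec [-1.000e-03 -2.000e-03  2.395e+00] toolz [ 0. -0. -1.]
shift [ 460.9  349.4 -143.5] rotvec [-0.777  0.073  2.303] toolz [ 0.512 -0.26  -0.819]
shift [414.9 372.7 -69.7] rotvec [-0.777  0.073  2.303] toolz [ 0.512 -0.26  -0.819]
```

```bash
python3 -m inch '[[[30,30,60],[-0.06,0.006,0.18],0],[[60,60,60],[-0.12,0.012,0.36],0],[[90,90,60],[-0.18,0.018,0.54],0],[[120,120,60],[-0.24,0.024,0.72],0],[[155,155,60],[-0.3,0.03,0.9],0],[[190,190,60],[-0.36,0.035,1.08],0],[[225,225,60],[-0.42,0.04,1.26],0],[[260,260,60],[-0.48,0.045,1.44],0],[[290,295,60],[-0.54,0.05,1.62],0],[[320,330,60],[-0.6,0.056,1.8],0],[[345,360,60],[-0.66,0.06,1.98],0],[[360,390,60],[-0.72,0.066,2.14],0]]' ; python3 - <<'E'
from h import *
pal()
a=np.radians(-26.9); g=np.array([608.3,-198.2,72]); z=goal(g,-26.9,35)[1].apply([0,0,1])
delta(g-z*100,-26.9,35)
E
```

```text
time: 1.6
tool_pos: [517.6, -161.5, 260.2]
eef_rot: [0.281, 0.306, 0.907, -0.066]
contact_force: [0.5, 0.3, 0.1]
grip_width: 0.999
finger_force: 0.0
t 1.6 grip [ 508.7 -155.9  276. ] yaw -31.78 yawy -36.35 lean 33.56 ydip 3.03 F [0.5 0.3 0.1] T [0.15 0.2  0.04] w 0.999 ff 0.0 j [-0.51 -0.44  2.13 -0.03  0.87 -1.42]
shift [  49.2  -15.7 -121.8] rotvec [-0.059  0.005  0.164] toolz [ 0.512 -0.26  -0.819]
```

```bash
python3 -m inch '[[[20,-6,-50],[-0.059,0.005,0.164],0],[[49,-16,-100],[-0.059,0.005,0.164],0],[[49,-16,-122],[-0.059,0.005,0.164],0],[[49,-16,-122],[-0.059,0.005,0.164],0]]' >/dev/null; python3 - <<'E'
from h import *
from cell import get_image,camera_info
pal(); ci=camera_info("wrist"); im,d=get_image("wrist"); cv2.imwrite("pics/w1.png",im)
P=cloud(d,ci); z=P[...,2]; print(ci['position'],rot(ci['attitude']).apply([0,0,1]))
near=(np.hypot(P[...,0]-608,P[...,1]+198)<45)&(z>76)&(z<90)
print(near.sum()); 
if near.any(): print(P[near].mean(0),cv2.minAreaRect(P[near][:,:2].astype(np.float32)))
g=np.array([608.3,-198.2,72]); delta(g,-26.9,35)
E
```

```text
t 2.1 grip [ 554.6 -173.1  150.8] yaw -27.09 yawy -27.29 lean 34.6 ydip 0.14 F [ 0.  -0.3  0.1] T [ 0.15  0.17 -0.02] w 0.996 ff 0.0 j [-0.53 -0.16  2.18  0.06  0.52 -1.67]
[ 425.48582814 -105.53707149  237.72946057] [ 0.69009697 -0.35610076 -0.63004636]
1210
[ 601.52837415 -194.38348532   83.4630234 ] ((605.8419799804688, -196.5818328857422), (15.98013687133789, 40.295555114746094), 62.996856689453125)
shift [ 52.4 -24.4 -81.6] rotvec [-0.003 -0.001  0.007] toolz [ 0.512 -0.26  -0.819]
```

View pics/w1.png

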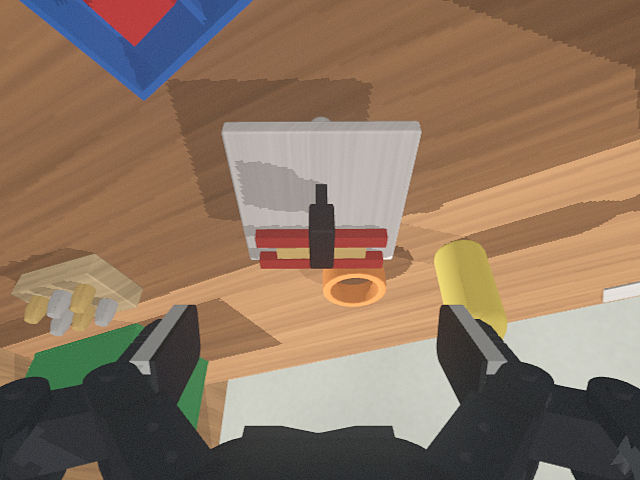

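The view is upside-down, as expected. The handle is at (321,225), centred between the fingers (~318), and the blue tray and tape are clear. I'll advance and grip.

```bash
python3 -m inch '[[[17,-8,-27],[0,0,0.007],0],[[34,-16,-54],[0,0,0.007],0],[[45,-21,-72],[0,0,0.007],0],[[51,-24,-81],[0,0,0.007],0],[[51,-24,-81],[0,0,0.007],0],[[51,-24,-81],[0,0,0.007],0.5],[[51,-24,-81],[0,0,0.007],1],[[51,-24,-81],[0,0,0.007],1],[[51,-24,-81],[0,0,0.007],1],[[51,-24,-81],[0,0,0.007],1],[[51,-24,-81],[0,0,0.007],1],[[51,-24,-81],[0,0,0.007],1]]' 90 ; python3 -c "
from h import *
pal()"
```

```text
time: 3.65
tool_pos: [617.5, -203.4, 58.3]
eef_rot: [0.293, 0.222, 0.927, -0.069]
contact_force: [-0.7, 0.8, 4.2]
grip_width: 0.122
finger_force: 88.4
t 3.65 grip [ 607.8 -198.4   73.9] yaw -26.73 yawy -26.9 lean 35.04 ydip 0.11 F [-0.7  0.8  4.2] T [ 0.    0.11 -0.  ] w 0.122 ff 88.4 j [-0.52  0.14  2.06  0.1   0.33 -1.7 ]
```

```bash
python3 -m inch '[[[0,0,5],[0,0,0],1],[[0,0,15],[0,0,0],1],[[-5,0,35],[0,0,0],1],[[-15,0,60],[0,0,0],1],[[-40,10,85],[0,0,0],1],[[-75,20,100],[0,0,0],1],[[-110,30,105],[0,0,0.06],1],[[-140,38,105],[0,0,0.12],1],[[-165,46,105],[0,0,0.18],1],[[-180,55,105],[0,0,0.2],1],[[-180,55,105],[0,0,0.2],1]]' ; python3 - <<'E'
from h import *
pal(); delta([415,30,175],0,35); delta([418,206,175],8.27,35)
E
```

```text
time: 5.03
tool_pos: [436.2, -148.1, 162.2]
eef_rot: [0.298, 0.129, 0.945, -0.04]
contact_force: [0.3, -0.7, -3.6]
grip_width: 0.121
finger_force: 88.2
t 5.03 grip [ 425.7 -145.2  177.8] yaw -15.38 yawy -15.5 lean 34.96 ydip 0.08 F [ 0.3 -0.7 -3.6] T [ 0.21  0.63 -0.06] w 0.121 ff 88.2 j [-0.83 -0.74  2.5   0.41  0.89 -2.31]
shift [-10.3 178.1  -2.8] rotvec [-0.002 -0.001  0.271] toolz [ 0.574 -0.    -0.819]
shift [ -7.4 355.6  -2.8] rotvec [-0.002 -0.001  0.415] toolz [ 0.568  0.083 -0.819]
```

```bash
python3 -m inch '[[[5,25,0],[0,0,0.03],1],[[10,60,0],[0,0,0.08],1],[[15,100,0],[0,0,0.14],1],[[18,140,0],[0,0,0.2],1],[[15,180,0],[0,0,0.26],1],[[10,220,0],[0,0,0.31],1],[[5,260,0],[0,0,0.36],1],[[0,295,0],[0,0,0.39],1],[[-4,325,0],[0,0,0.41],1],[[-6,345,0],[0,0,0.415],1],[[-7,355,0],[0,0,0.415],1],[[-7,355,0],[0,0,0.415],1]]' ; python3 - <<'E'
from h import *
from cell import get_image,camera_info
pal(); ci=camera_info("wrist"); im,d=get_image("wrist"); cv2.imwrite("pics/w2.png",im); np.save("pics/w2.npy",d)
im,d=get_image("side"); cv2.imwrite("pics/s2.png",im); np.save("pics/s2.npy",d)
im,d=get_image("top"); cv2.imwrite("pics/t2.png",im); np.save("pics/t2.npy",d)
np.save("pics/w2ci.npy",ci,allow_pickle=True)
E
```

```text
time: 6.52
tool_pos: [429.8, 208.2, 162.3]
eef_rot: [0.299, -0.07, 0.951, 0.023]
contact_force: [-0.7, -0.1, -5.0]
grip_width: 0.124
finger_force: 88.5
t 6.53 grip [419.  206.5 177.8] yaw 8.68 yawy 8.48 lean 34.89 ydip 0.14 F [-0.7 -0.1 -5. ] T [-0.08  0.72 -0.03] w 0.124 ff 88.5 j [ 0.23 -0.59  2.42 -0.07  0.7  -1.45]
```

View pics/w2.png

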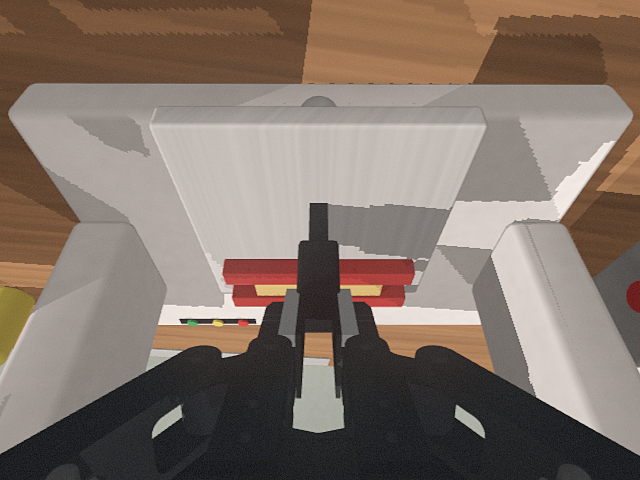

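View pics/s2.png

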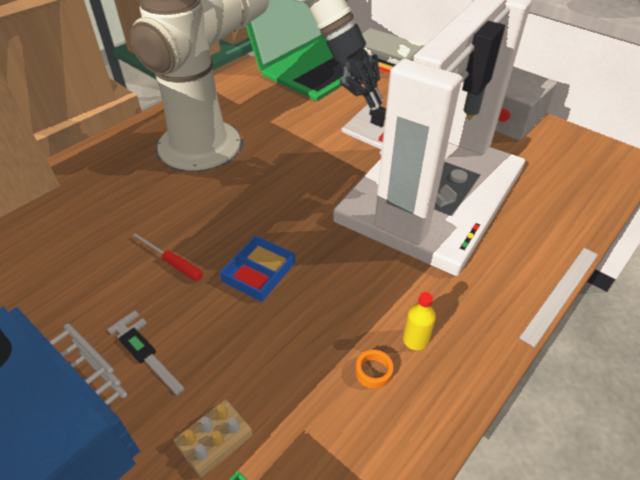

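The wrist view shows the plate level and square in the hand, with its rear edge at row ~112 and the ball at (318,101). Both columns are clear on either side. Next I'll measure the pallet's pose in the hand against the engraver.

```bash
python3 - <<'E'
from h import *
from cell import camera_info
ciw=np.load("pics/w2ci.npy",allow_pickle=True).item()
for n,ci in(("w",ciw),("t",camera_info("top"))):
    d=np.load(f"pics/{n}2.npy"); im=cv2.imread(f"pics/{n}2.png"); P=cloud(d,ci); z=P[...,2]; sat=cv2.cvtColor(im,cv2.COLOR_BGR2HSV)[...,1]
    m=(z>134)&(z<150)&(abs(P[...,0]-425)<90)&(abs(P[...,1]-207)<80)&(sat<60)&(im.max(2)>90)
    m=cv2.morphologyEx(m.astype(np.uint8),cv2.MORPH_OPEN,np.ones((3,3)))>0
    q=P[m]; A=np.c_[q[:,:2]-[419,206.5],np.ones(len(q))]; c=np.linalg.lstsq(A,q[:,2],rcond=None)[0]
    for _ in range(3):
        k=abs(A@c-q[:,2])<3; c=np.linalg.lstsq(A[k],q[k,2],rcond=None)[0]
    print(n,len(q),"slopes deg",np.degrees(c[:2]).round(2),"z at grip",c[2].round(1)); 
    m2=(z>134)&(z<165)&(abs(P[...,0]-425)<90)&(abs(P[...,1]-207)<80)&((sat>130)|(im.max(2)>90))
    print(cv2.minAreaRect(q[k][:,:2].astype(np.float32)), cv2.minAreaRect(P[m2][:,:2].astype(np.float32)))
    u=[];
    b=(z>28)&(z<50)
    # front edge of base: most -x points per y bin
    for y in np.arange(60,400,6):
        s=b&(abs(P[...,1]-y)<3)&(P[...,0]<520)&(sat<60)&(abs(z-40)<4)
        if s.sum()>8: u.append([np.percentile(P[...,0][s],1),y])
    l=cv2.fitLine(np.array(u,np.float32),cv2.DIST_HUBER,0,.01,.01).ravel(); print("front",l, np.degrees(np.arctan2(-l[0]*np.sign(l[1]),abs(l[1]))),len(u))
    # rear edge of plate
    u=[]
    for y in np.arange(150,262,4):
        s=m&(abs(P[...,1]-y)<2)
        if s.sum()>8: u.append([np.percentile(P[...,0][s],1),y])
    l=cv2.fitLine(np.array(u,np.float32),cv2.DIST_HUBER,0,.01,.01).ravel(); print("rear",l, np.degrees(np.arctan2(-l[0]*np.sign(l[1]),abs(l[1]))),len(u))
E
```

```text
w 42936 slopes deg [-4.16 -0.38] z at grip 141.2
((421.90423583984375, 206.94967651367188), (129.9417266845703, 119.6331787109375), 8.547209739685059) ((421.73565673828125, 207.00146484375), (130.76904296875, 119.59880065917969), 8.281786918640137)
front [ 1.4106847e-01 -9.8999983e-01  4.2419467e+02  2.1360001e+02] 8.109678 24
rear [ 1.4574261e-01 -9.8932254e-01  3.5536035e+02  2.1480000e+02] 8.380284 28
t 1355 slopes deg [-3.93 -0.42] z at grip 140.2
((417.6689758300781, 202.78329467773438), (115.04496765136719, 119.74662017822266), 8.935871124267578) ((424.8284606933594, 203.93458557128906), (129.78897094726562, 120.4008560180664), 8.362248420715332)
front [ 1.3940188e-01 -9.9023587e-01  4.2735742e+02  2.2789200e+02] 8.013237 57
rear [3.2216758e-01 9.4668263e-01 3.7991168e+02 1.8489531e+02] -18.79406 23
```

```bash
python3 - <<'E'
from h import *
from cell import camera_info
ciw=np.load("pics/w2ci.npy",allow_pickle=True).item(); ct=camera_info("top")
print("cone ray top",ray(178.75,232.25,62,ct))
r=R.from_euler('z',-8.1,degrees=True)
for n,f,ci in(("w","w2",ciw),("t2","t2",ct),("t0","top0",ct)):
    d=np.load(f"pics/{f}.npy"); im=cv2.imread(f"pics/{f}.png"); sat=cv2.cvtColor(im,cv2.COLOR_BGR2HSV)[...,1]
    P=r.apply(cloud(d,ci).reshape(-1,3)).reshape(480,640,3); z=P[...,2]; X=P[...,0];Y=P[...,1]
    c=r.apply([530,222.7,60]); 
    b=(abs(z-40)<3)&(sat<70)&(abs(Y-c[1])<230)&(abs(X-c[0]+75)<20)
    e=[]
    for x in np.arange(c[0]-92,c[0]-60,4):
        s=b&(abs(X-x)<2); e.append([np.percentile(Y[s],.3),np.percentile(Y[s],99.7)])
    e=np.median(e,0); print(n,"cone(top) in eng axes",c.round(1),"base y edges",e.round(1),"mid",e.mean().round(1),"w",np.diff(e).round(1))
    fr=[]
    for y in np.arange(c[1]-170,c[1]+170,5):
        s=(abs(z-40)<3)&(sat<70)&(abs(Y-y)<2.5)&(X>c[0]-125)&(X<c[0]-70)
        if s.sum()>5: fr.append(X[s].min())
    print("front x",np.median(fr).round(1),len(fr))
    if n!="t0":
        p=(z>134)&(z<150)&(abs(X-r.apply([425,207,0])[0])<80)&(abs(Y-r.apply([425,207,0])[1])<75)&((sat>130)|(im.max(2)>90))
        ys=[];
        for x in np.arange(r.apply([425,207,0])[0]-55,r.apply([425,207,0])[0]+30,4):
            s=p&(abs(X-x)<2)
            if s.sum()>10: ys.append([Y[s].min(),Y[s].max()])
        ys=np.array(ys); print("plate y edges",np.median(ys,0).round(1),np.median(ys,0).mean().round(1),"x",np.percentile(X[p],[.2,99.8]).round(1))
g=r.apply([419,206.5,178]); print("tool grip",g.round(1))
E
```

```text
cone ray top [528.15718812 219.86251767  62.        ]
w cone(top) in eng axes [556.1 145.8  60. ] base y edges [-54.  350.1] mid 148.1 w [404.2]
front x 449.5 26
plate y edges [ 86.1 204.9] 145.5 x [381.9 509.2]
t2 cone(top) in eng axes [556.1 145.8  60. ] base y edges [-55.6 347.1] mid 145.7 w [402.7]
front x 453.7 42
plate y edges [ 82.7 200.4] 141.6 x [385.4 513.6]
t0 cone(top) in eng axes [556.1 145.8  60. ] base y edges [-55.  345.5] mid 145.2 w [400.5]
front x 453.4 68
tool grip [443.9 145.4 178. ]
```

```bash
python3 -m inch '[[[0,1,0],[0.009,-0.035,-0.003],1],[[5,3,0],[0.017,-0.069,-0.005],1],[[20,5,0],[0.017,-0.069,-0.005],1],[[45,9,-4],[0.017,-0.069,-0.005],1],[[70,12,-10],[0.017,-0.069,-0.005],1],[[95,16,-15],[0.017,-0.069,-0.005],1],[[115,19,-20],[0.017,-0.069,-0.005],1],[[132,22,-22],[0.017,-0.069,-0.005],1],[[143,23,-22],[0.017,-0.069,-0.005],1],[[149,24,-22],[0.017,-0.069,-0.005],1],[[149,24,-22],[0.017,-0.069,-0.005],1],[[149,24,-22],[0.017,-0.069,-0.005],1]]' ; python3 - <<'E'
from h import *
from cell import get_image,camera_info
pal()
for n in("wrist","top","side"):
    ci=camera_info(n); im,d=get_image(n); cv2.imwrite(f"pics/{n}3.png",im); np.save(f"pics/{n}3.npy",d); np.save(f"pics/{n}3ci.npy",ci,allow_pickle=True)
a=cv2.imread("pics/wrist3.png"); s=cv2.imread("pics/side3.png")[90:290,320:540]; s=cv2.resize(s,None,fx=2,fy=2)
c=np.zeros((600,800,3),np.uint8); c[:250,:500]=cv2.resize(a[:200,120:520],(500,250)); 
s2=cv2.resize(cv2.imread("pics/side3.png")[120:240,380:540],(460,345)); c[252:597,:460]=s2
t=cv2.resize(cv2.imread("pics/top3.png")[190:290,120:240],(300,250)); c[:250,500:]=t
c[252:,465:]=cv2.resize(a,(335,348)); cv2.imwrite("pics/c3.png",c)
E
```

```text
time: 8.18
tool_pos: [578.6, 230.9, 140.7]
eef_rot: [0.333, -0.065, 0.94, 0.028]
contact_force: [0.3, -0.3, -4.3]
grip_width: 0.126
finger_force: 88.5
t 8.18 grip [566.8 229.1 155.4] yaw 8.72 yawy 8.09 lean 39.01 ydip 0.51 F [ 0.3 -0.3 -4.3] T [-0.13  0.85 -0.03] w 0.126 ff 88.5 j [ 0.2  -0.1   2.14 -0.08  0.42 -1.44]
```

View pics/c3.png

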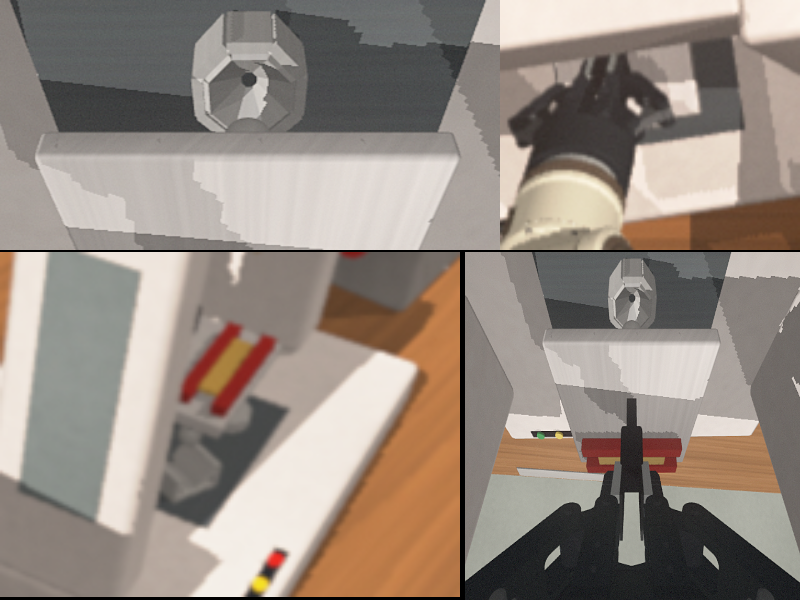

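The wrist view shows the cone's apex hole at about (319,63) px and the ball's edge at (317.6,100). I'll compare the pallet and the cone within this one view.

```bash
python3 - <<'E'
from h import *
ci=np.load("pics/wrist3ci.npy",allow_pickle=True).item(); d=np.load("pics/wrist3.npy"); im=cv2.imread("pics/wrist3.png")
r=R.from_euler('z',-8.1,degrees=True)
P=r.apply(cloud(d,ci).reshape(-1,3)).reshape(480,640,3); z=P[...,2];X=P[...,0];Y=P[...,1]
g=cv2.cvtColor(im,cv2.COLOR_BGR2GRAY); h=g[55:72,310:330].astype(float); w=np.clip(h.min()+25-h,0,None); vy,vx=np.mgrid[55:72,310:330]
u,v=(w*vx).sum()/w.sum(),(w*vy).sum()/w.sum(); print("hole px",u,v,"eng",r.apply(ray(u,v,48,ci)).round(1),"depth pt",P[int(v),int(u)].round(1))
rim=(z>58)&(z<66)&(abs(np.indices(z.shape)[1]-319)<60)&(np.indices(z.shape)[0]<106); q=P[rim]; print("rim",len(q),q[:,1].min().round(1),q[:,1].max().round(1),q[:,0].min().round(1),np.median(q[:,2]).round(1))
sat=cv2.cvtColor(im,cv2.COLOR_BGR2HSV)[...,1]
m=(z>110)&(z<128)&(sat<60)&(im.max(2)>90)&(abs(Y-146)<75)&(X<600)
q=P[m]; A=np.c_[q[:,:2]-[590,146],np.ones(len(q))]; c=np.linalg.lstsq(A,q[:,2],rcond=None)[0]
for _ in range(3):
    k=abs(A@c-q[:,2])<2.5; c=np.linalg.lstsq(A[k],q[k,2],rcond=None)[0]
print("slopes",np.degrees(c[:2]).round(2),"z",c[2].round(1)); q=q[k]; print(cv2.minAreaRect(q[:,:2].astype(np.float32)))
e=[q[abs(q[:,1]-y)<2][:,0].min() for y in range(95,200,5)]; print("rear x",np.polyfit(np.arange(95,200,5)-146,e,1))
e=[[q[abs(q[:,0]-x)<2][:,1].min(),q[abs(q[:,0]-x)<2][:,1].max()] for x in range(540,590,5) if (abs(q[:,0]-x)<2).sum()>50]; e=np.array(e); print("sides",e.mean(0),e.mean(), np.polyfit(range(len(e)),e.mean(1),1)/5)
# bed line edge yaw: dark bed rear edge / base
E
```

```text
hole px 319.99001996007985 63.43512974051896 eng [556.3 149.1  48. ] depth pt [560.2 148.6  41.2]
rim 4451 127.3 169.4 532.7 62.0
slopes [-0.81  0.47] z 118.8
((566.5521240234375, 147.2874755859375), (119.76163482666016, 66.89909362792969), 89.99417114257812)
rear x [1.64811467e-03 5.33465862e+02]
sides [ 87.71784278 206.71197238] 147.21490757898385 [-3.45449032e-03  2.94585267e+01]
```

```bash
python3 -m inch '[[[0,1,0],[-0.006,-0.015,0],1],[[0.4,1.6,-5],[-0.006,-0.015,0],1],[[0.4,1.6,-10],[-0.006,-0.015,0],1],[[0.4,1.6,-15],[-0.006,-0.015,0],1],[[0.4,1.6,-19],[-0.006,-0.015,0],1],[[0.4,1.6,-22],[-0.006,-0.015,0],1],[[0.4,1.6,-22],[-0.006,-0.015,0],1],[[0.4,1.6,-22],[-0.006,-0.015,0],1]]' ; cat > chk.py <<'E'
from h import *
from cell import get_image,camera_info
import sys
pal(); ci=camera_info("wrist"); im,d=get_image("wrist"); cv2.imwrite(f"pics/{sys.argv[1]}.png",im)
r=R.from_euler('z',-8.1,degrees=True)
P=r.apply(cloud(d,ci).reshape(-1,3)).reshape(480,640,3); z=P[...,2]
V,U=np.indices(z.shape); sat=cv2.cvtColor(im,cv2.COLOR_BGR2HSV)[...,1]; zp=float(sys.argv[2])
m=(abs(z-zp)<8)&(sat<60)&(im.max(2)>90)&(abs(P[...,1]-147)<75)&(P[...,0]<600)&(V>85)
q=P[m]; A=np.c_[q[:,:2]-[590,147],np.ones(len(q))]; c=np.linalg.lstsq(A,q[:,2],rcond=None)[0]
for _ in range(3):
    k=abs(A@c-q[:,2])<2.5; c=np.linalg.lstsq(A[k],q[k,2],rcond=None)[0]
q=q[k]; rear=np.median([q[abs(q[:,1]-y)<2][:,0].min() for y in range(95,200,5)])
e=np.array([[s[:,1].min(),s[:,1].max()] for x in range(540,590,5) for s in [q[abs(q[:,0]-x)<2]] if len(s)>50])
rim=P[(abs(z-62)<2)&(abs(U-319)<60)&(V<120)&(abs(P[...,1]-148)<30)]
print("slopes deg",np.degrees(c[:2]).round(2),"plate z",c[2].round(1),"rear x",rear.round(1),"foot x",(rear+20+29*c[0]).round(1),"plate y",e.mean().round(1))
if len(rim)>100: print("rim y",rim[:,1].min().round(1),rim[:,1].max().round(1),"x min",rim[:,0].min().round(1),"z",np.median(rim[:,2]).round(1))
E
python3 chk.py w4 96
```

```text
time: 9.32
tool_pos: [579.7, 232.5, 119.1]
eef_rot: [0.34, -0.066, 0.938, 0.024]
contact_force: [0.2, -0.4, -5.0]
grip_width: 0.122
finger_force: 88.5
t 9.32 grip [567.7 230.8 133.7] yaw 8.15 yawy 8.08 lean 39.86 ydip 0.06 F [ 0.2 -0.4 -5. ] T [-0.13  0.85  0.03] w 0.122 ff 88.5 j [ 0.21 -0.05  2.16 -0.14  0.34 -1.39]
slopes deg [0.19 0.03] plate z 96.9 rear x 535.2 foot x 555.3 plate y 148.6
rim y 127.3 169.4 x min 532.7 z 62.3
```

```bash
python3 -m inch '[[[-0.5,0,-1],[0,0,0],1],[[-0.5,0,-2],[0,0,0],1],[[-0.5,0,-3],[0,0,0],1],[[-0.5,0,-4],[0,0,0],1],[[-0.5,0,-5],[0,0,0],1],[[-0.5,0,-5.5],[0,0,0],1],[[-0.5,0,-5.5],[0,0,0],1]]'; python3 chk.py w5 91
```

```text
time: 10.25
tool_pos: [579.0, 232.5, 113.3]
eef_rot: [0.34, -0.066, 0.938, 0.024]
contact_force: [0.7, -0.2, -3.9]
grip_width: 0.127
finger_force: 88.5
t 10.25 grip [566.9 230.8 127.8] yaw 8.15 yawy 8.09 lean 39.83 ydip 0.05 F [ 0.7 -0.2 -3.9] T [-0.15  0.83 -0.01] w 0.127 ff 88.5 j [ 0.21 -0.04  2.17 -0.14  0.33 -1.38]
slopes deg [0.02 0.02] plate z 91.1 rear x 534.4 foot x 554.4 plate y 148.6
rim y 127.3 169.3 x min 532.4 z 62.3
```

```bash
python3 -m inch '[[[0,0,-0.5],[0,0,0],1],[[0,0,-1],[0,0,0],1],[[0,0,-1.5],[0,0,0],1],[[0,0,-1.5],[0,0,0],1]]'; python3 chk.py w6 89; python3 -m inch '[[[0,0,-0.5],[0,0,0],1],[[0,0,-1],[0,0,0],1],[[0,0,-1],[0,0,0],1]]'; python3 chk.py w7 89
```

```text
time: 10.8
tool_pos: [579.3, 232.6, 112.3]
eef_rot: [0.34, -0.066, 0.938, 0.025]
contact_force: [-0.8, -0.3, -0.3]
grip_width: 0.122
finger_force: 89.2
t 10.8 grip [567.3 230.8 126.9] yaw 8.15 yawy 8.09 lean 39.88 ydip 0.06 F [-0.8 -0.3 -0.3] T [-0.24  0.75 -0.05] w 0.122 ff 89.2 j [ 0.21 -0.04  2.17 -0.14  0.33 -1.38]
slopes deg [-0.13 -0.1 ] plate z 90.2 rear x 534.6 foot x 554.5 plate y 148.6
rim y 127.2 169.4 x min 532.3 z 62.3
time: 11.22
tool_pos: [580.0, 232.7, 112.3]
eef_rot: [0.341, -0.066, 0.937, 0.025]
contact_force: [-5.6, -2.4, 5.3]
grip_width: 0.126
finger_force: 90.7
t 11.22 grip [567.9 231.  126.9] yaw 8.16 yawy 8.09 lean 39.99 ydip 0.06 F [-5.6 -2.4  5.3] T [-0.29  0.63 -0.18] w 0.126 ff 90.7 j [ 0.21 -0.04  2.17 -0.14  0.32 -1.38]
slopes deg [-0.34 -0.08] plate z 90.2 rear x 535.0 foot x 554.8 plate y 148.7
rim y 127.3 169.3 x min 532.4 z 62.3
```

```bash
python3 -m inch '[[[0,0,1],[0,0,0],1],[[-1,-0.4,1],[0,0,0],1],[[-1,-0.4,0.5],[0,0,0],1],[[-1,-0.4,0],[0,0,0],1],[[-1,-0.4,0],[0,0,0],1]]'; python3 chk.py w8 89
```

```text
time: 11.9
tool_pos: [578.6, 232.3, 111.8]
eef_rot: [0.341, -0.066, 0.938, 0.025]
contact_force: [-5.2, -1.3, 5.6]
grip_width: 0.121
finger_force: 90.7
t 11.9 grip [566.5 230.6 126.3] yaw 8.16 yawy 8.09 lean 39.93 ydip 0.06 F [-5.2 -1.3  5.6] T [-0.22  0.61 -0.09] w 0.121 ff 90.7 j [ 0.21 -0.04  2.17 -0.14  0.32 -1.38]
slopes deg [ 0.12 -0.03] plate z 89.7 rear x 534.0 foot x 554.0 plate y 148.4
rim y 127.4 169.3 x min 532.3 z 62.3
```

```bash
python3 -m inch '[[[0,0,0.7],[0,0,0],1],[[-0.8,-0.2,0.7],[0,0,0],1],[[-0.8,-0.2,0],[0,0,0],1],[[-0.8,-0.2,-0.3],[0,0,0],1],[[-0.8,-0.2,-0.3],[0,0,0],1]]'; python3 chk.py w9 89
```

```text
time: 12.58
tool_pos: [578.0, 232.1, 111.6]
eef_rot: [0.341, -0.066, 0.938, 0.025]
contact_force: [-2.4, -1.5, 4.3]
grip_width: 0.122
finger_force: 90.6
t 12.57 grip [565.9 230.4 126.2] yaw 8.17 yawy 8.1 lean 39.95 ydip 0.06 F [-2.4 -1.5  4.3] T [-0.08  0.22 -0.01] w 0.122 ff 90.6 j [ 0.21 -0.04  2.17 -0.14  0.32 -1.38]
slopes deg [ 0.34 -0.02] plate z 89.6 rear x 533.5 foot x 553.7 plate y 148.5
rim y 127.4 169.2 x min 532.4 z 62.3
```

```bash
python3 -m inch '[[[0,0,0],[0,0,0],1],[[0,0,0],[0,0,0],1],[[0,0,0],[0,0,0],1]]' 20; python3 chk.py w10 89;  python3 -m inch '[[[0,0,0],[0,0,0],0.86],[[0,0,0],[0,0,0],0.84],[[0,0,0],[0,0,0],0.82],[[0,0,0],[0,0,0],0.75],[[0,0,0],[0,0,0],0.65],[[0,0,0],[0,0,0],0.6],[[0,0,0],[0,0,0],0.6]]'; python3 chk.py w11 89
```

```text
time: 13.0
tool_pos: [578.0, 232.1, 111.6]
eef_rot: [0.341, -0.066, 0.938, 0.025]
contact_force: [-2.7, -0.5, 4.6]
grip_width: 0.121
finger_force: 90.6
t 13.0 grip [565.9 230.4 126.2] yaw 8.17 yawy 8.1 lean 39.95 ydip 0.06 F [-2.7 -0.5  4.6] T [-0.07  0.22 -0.01] w 0.121 ff 90.6 j [ 0.21 -0.04  2.17 -0.14  0.32 -1.38]
slopes deg [ 0.34 -0.02] plate z 89.6 rear x 533.6 foot x 553.8 plate y 148.4
rim y 127.3 169.1 x min 532.1 z 62.4
time: 13.92
tool_pos: [576.9, 231.8, 110.1]
eef_rot: [0.339, -0.066, 0.938, 0.024]
contact_force: [-0.1, 0.3, 0.0]
grip_width: 0.399
finger_force: 0.0
t 13.93 grip [564.9 230.1 124.7] yaw 8.15 yawy 8.08 lean 39.79 ydip 0.05 F [-0.1  0.3  0. ] T [-0.05  0.32 -0.02] w 0.399 ff 0.0 j [ 0.21 -0.04  2.17 -0.14  0.32 -1.38]
slopes deg [ 0.39 -0.03] plate z 89.6 rear x 533.4 foot x 553.6 plate y 148.3
rim y 127.5 169.1 x min 532.3 z 62.4
```

```bash
python3 -m inch '[[[0,0,0],[0,0,0],0.2],[[0,0,0],[0,0,0],0],[[0,0,0],[0,0,0],0],[[-3,-0.5,4],[0,0,0],0],[[-13,-2,15],[0,0,0],0],[[-29,-4,35],[0,0,0],0],[[-48,-7,58],[0,0,0],0],[[-70,-10,70],[0,0,0],0],[[-95,-14,80],[0,0,0],0],[[-95,-14,80],[0,0,0],0]]'; python3 chk.py w12 89; python3 - <<'E'
from h import *
from cell import get_image,camera_info
ci=camera_info("wrist"); im,d=get_image("wrist"); s,_=get_image("side")
P=R.from_euler('z',-8.1,degrees=True).apply(cloud(d,ci).reshape(-1,3)).reshape(480,640,3); z=P[...,2]; sat=cv2.cvtColor(im,cv2.COLOR_BGR2HSV)[...,1]
for n,lo,hi,S in(("base",35,46,(sat<70)&(P[...,0]<680)),("plate",84,95,(sat<60)&(im.max(2)>90)&(P[...,0]<645)&(abs(P[...,1]-148)<58))):
    m=(z>lo)&(z<hi)&S&(abs(P[...,1]-148)<150)
    q=P[m]; A=np.c_[q[:,:2]-[590,148],np.ones(len(q))]; k=np.ones(len(q),bool)
    for _ in range(6): c=np.linalg.lstsq(A[k],q[k,2],rcond=None)[0]; k=abs(A@c-q[:,2])<2
    print(n,k.sum(),np.degrees(c[:2]).round(2),c[2].round(2))
o=np.zeros((480,800,3),np.uint8); o[:360,:480]=cv2.resize(im,(480,360)); o[:240,480:]=cv2.resize(s[120:240,380:540],(320,240)); cv2.imwrite("pics/end.png",o)
E
```

```text
time: 15.22
tool_pos: [481.9, 218.2, 191.9]
eef_rot: [0.341, -0.066, 0.937, 0.025]
contact_force: [0.2, 0.4, 0.2]
grip_width: 1.001
finger_force: 0.0
t 15.22 grip [469.8 216.4 206.4] yaw 8.21 yawy 8.12 lean 40.0 ydip 0.07 F [0.2 0.4 0.2] T [-0.1   0.29 -0.  ] w 1.001 ff 0.0 j [ 0.23 -0.49  2.34 -0.1   0.6  -1.41]
slopes deg [ 0.37 -0.05] plate z 89.6 rear x 533.7 foot x 553.9 plate y 148.2
base 78082 [ 0.07 -0.04] 40.92
plate 11943 [ 0.12 -0.03] 89.54
```

View pics/end.png

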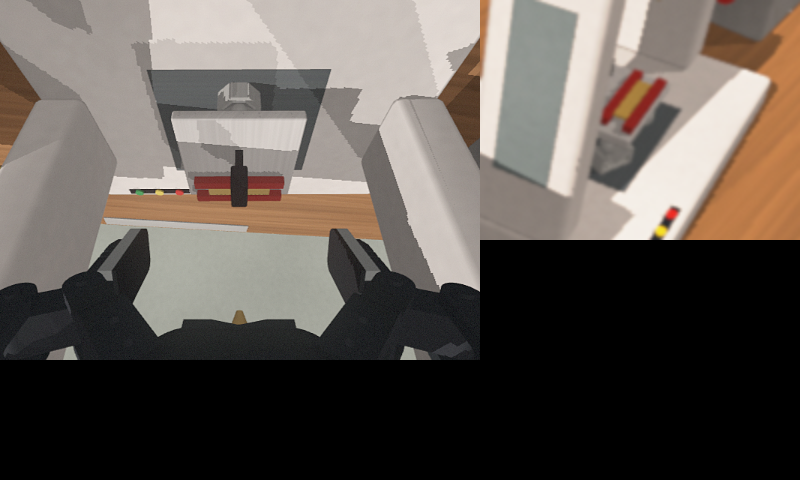

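The wrist view shows the pallet centred over its seats, and the side crop shows the front balls on their blocks. The plate top is 26.8 mm above the cone rim (27 mm means home), with no roll and at most 0.3° of pitch, which is within measuring error. The gripper is clear.

```bash
python3 -c "
from cell import ctrl
print(ctrl.hand_in())"
```

```text
the job is handed in; nothing more can be done
None
```

I laid the pallet on the engraver's three seats, released it, backed the gripper clear and handed the job in at about 15 s. My last camera measurements agree with all three balls being home, but hand-in returned no verdict.

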